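Lid from the rack, held level over the saucepan

ROBOT

A 7-joint arm with a two-finger parallel gripper is mounted at the origin on the work surface. World frame = base frame: x ahead of the robot, y to its left, z up, the work surface at z = 0. Lengths are in mm, angles in rad, forces in N, time in s.
With the tool pointing down it reaches from about 425 to 925 mm from the base axis. Payload 6.8 kg.
Tool frame: the origin (TCP) lies at the very end of the fingers, on their centre line; the grasp point (between the pads) lies manip.grip_point_offset behind it (manip.grip_point_offset is the distance from the TCP to the grasp point, in mm); z points along the fingers, y is the line along which they close (so a half turn about z gives the same grasp; the last joint's range is limited). The gripper opens to 88 mm and grips with 3 to 60 N. Pads are 20 mm wide; open, the fingers measure 115 mm over their backs; the gripper's body (75 mm by 178 mm) begins 61 mm behind the grasp point.
Start: joints at [1.154, 0.477, 0.022, 1.555, -0.011, 1.109, -0.083], TCP at [205.152, -643.086, 222.664] pointing down, gripper open.
Joint ranges: [-2.96, 2.96], [-0.34, 2.1], [-1.41, 1.46], [0.24, 2.44], [-1.37, 4.51], [0.17, 1.92], [-2.96, 2.96]. Speed limits (rad/s): [2.39, 2.39, 3.14, 3.14, 3.14, 3.14, 3.14].

INTERFACE

Orientations are given as [roll, pitch, yaw] about the fixed x, y, z axes, in that order (R = Rz(yaw) Ry(pitch) Rx(roll)).
In Python, from plant import manip gives the robot as it stands.
- The arm moves only by the tool step_arm, never from a script. Its argument "moves" is a list that holds one entry, the list of rows, each a list of 5 numbers: the opening, from -1 (shut) to 1 (fully open), then the shift along the tool's x, y, z in cm, then the turn about the tool's z in rad. In form: [[[gripper, x, y, z, turn], ...]]. A call has 1 to 8 rows; each row is the pose to reach, as a shift and turn from the pose commanded when the call began, along the tool's axes at that moment; what a row does not reach only later rows make up. A row lasts 1/12 s, in which the tool goes at most 41.7 mm and 7.16 degrees, less where a joint would pass 70% of its speed; a pose out of reach is approached as far as the arm can. A call with a gripper value outside its range is refused whole. The fingers move at their own pace and stop on an object; "force" is the grip in N (left out, the last holds). Time passes only in rows, so rows that repeat a pose let the fingers close. It gives the time, the measured TCP pose, the force, the opening and the grip force at its end, in the units of the state.
- manip.state(): the state, without advancing time (a new reading comes with each control period).
- manip.get_image(name): name is "side" or "top"; returns the picture (400x640x3 uint8, red, green, blue); there is no depth.
- manip.camera_info(name): a dict with "K" (3x3 intrinsics, pixels), "k1" (the pictures are not rectified: a ray, as slopes to the right and down, at radius r is drawn at 1 + k1 r^2 times it, then the intrinsics apply), "extrinsics" (4x4, takes a point from camera to world coordinates). Camera axes: x right, y down, z forward; pixel columns grow to the right and rows downward; lengths in mm; the calibration is good to about 2 mm. A picture is of the moment at which its call begins. camera_info takes no time and is no camera call.
- manip.close_job(): hands the job in; it is judged then, once.
Trained networks look in the newest picture that a camera, given by its name, has taken for a name from the list of things; names that differ only in an ending like _2 or _b are one class to them, and where a whole thing is asked for, a point or a joint stands for the part that bears it (a point fixed in the world has none). Each returns a list of dicts, best first, with "conf" (0 to 1); they miss things now and then, are a little off and sometimes report something else, mostly with a low value. They report only what shows in the picture. A call takes as long as a camera call. They do not tell look-alikes from the thing itself.
- manip.search_frame(label, camera): "point" ([x, y, z] in mm, in world coordinates, good to about 4 mm: the middle of the surface that is visible of it).
- manip.outline_of(label, camera): "region" (400x640 bool, what is visible of it).
- manip.tip_of(label, camera): "point" ([x, y, z] in mm, in world coordinates, good to about 4 mm: a listed point, or the origin of a listed thing).
The state is a dict: "time": time; "q": joint angles; "qvel": joint speeds; "tau": joint torques, N m; "ee_pos": TCP position; "eef_rot": TCP orientation; "force": force on the tool from outside, world axes, zero at the start; "torque": the same for the moment, N m; "gripper_width": opening from 0.0 (shut) to 1.0 (fully open); "grip_force": force on a finger pad.
Only numpy, scipy, OpenCV 4.12 (cv2) and the standard library are available. Lean on these libraries where they do the work, as an engineer would, in place of code of your own. Each camera call takes 0.05 s, during which the arm holds its last target. There are 200 camera calls.

TASK

Draw the lid that fits the saucepan (the larger of the two) out of its sloping bay in the lid rack, turn it level and hold it centred over the saucepan about a hand's breadth above the rim, as a splash guard. Do not let it touch the pan, and leave the smaller lid, the saucepan, the pepper mill, the mug and the jar where they stand. Finish while holding the lid still up there: do not put it down or let go.

Things in the scene. Friction and masses are not known exactly. Their poses are not given: they have to be found in the camera images.
- large_lid: larger steel pan lid, 166 mm across, about 0.36 kg: flat underside, edge 5 mm thick, low dome to 14 mm, black bar handle. Starts in either bay, lying 0.65 rad (37 deg) from level. Origin: on the underside at the edge, where it rests on the ledge. Own x: from there across the underside to the middle (83 mm), up the slope in the rack; z: the normal, handle side; y: along the handle bar
- large_lid_handle (a point): middle of the large lid's handle bar, 46 mm above the underside's centre. The bar is 80 mm long (lid's y), 14 mm wide (lid's x), 12 mm thick (z); 8 mm posts carry its ends, so the middle 60 mm can be pinched across the 14 mm width; 26 mm lie open between bar and dome. Axes as the lid's
- large_lid_center (a point): centre of the large lid's underside. Axes as the lid's.
- small_lid: smaller lid, same make and handle, 126 mm across, 0.22 kg, in the other bay; origin and axes as for the large lid, centre 63 mm up its x. To be left alone
- rack: fixed lid rack of pale wood, 372 mm wide (y), about 180 deep (x), 130 high, front to its own -x, which faces to the robot's right. Origin: under its middle. A slatted board sloping 0.65 rad from level rises to the back (+x); two lids lie on it in bays side by side with middles at y = +90 and -90 mm, parted by fins that stand 24 mm off the board and reach 90 mm up the slope
- saucepan: open aluminium-coloured saucepan, loose, 1.1 kg, 160 mm across, 75 mm high, standing on the hob (its bottom about 40 mm above the worktop). Origin: centre of its underside; z up; its long black handle goes out along its own +x to 234 mm from the centre, 81 mm above its underside at the highest.
- saucepan_rim (a point): centre of the saucepan's mouth, at rim height (75 mm above its underside). Axes as the saucepan's.
- hob: fixed portable induction hob, dark, 290 (x) by 270 (y) by 40 mm high, origin under its middle. Rack and hob change sides from start to start.
- pepper_mill: dark wood pepper mill, 52 mm across, 132 mm high, loose, straight ahead of the robot beyond rack and hob; origin under its middle
- mug: white mug, 80 mm across, 90 mm high, loose, on the worktop at the far left; origin under its middle
- jar: amber glass jar with a steel cap, 70 mm across, 100 mm high, loose, on the worktop at the far right; origin under its middle
- rack_ledge (a point): middle of the line where the rack's board meets the ledge on which the lids' lower edges stand (rack x -70, z 30 mm; rack's axes). In front of the lids' edge a 6 mm lip stands 16 mm off the board and reaches 20 mm up the slope: a lid must be drawn more than 20 mm up along the slope before it can be lifted off the board
There are look-alikes about, which are no part of the job. What is shaped like the large_lid but brown or orange is not meant.

How it is judged (in metres and radians):
On the way:
1. the large lid has been drawn out of the rack by the fingers: its centre more than 60 mm from where it started, touching the fingers and not the rack (distance of large_lid_center from where it was at the start of the episode above 0.06 m and contact force between the fingers and large_lid above 1 N and contact force between large_lid and rack below 0.1 N), for 0.2 s.
At the end, for the whole second after the job is handed in: Large lid held in the fingers, handle up, still, level within 8 degrees, centred within 25 mm over the saucepan, underside 45 to 140 mm above its rim, touching only the fingers; saucepan and small lid within 15 mm, mill, mug and jar within 20 mm of their starts (angle between large_lid's own z axis and vertical below 0.14 rad and horizontal distance between large_lid_center and saucepan_rim below 0.025 m and z of large_lid_center in the frame of saucepan_rim between 0.045 and 0.14 m and contact force between the fingers and large_lid above 1 N and contact force between large_lid and saucepan below 0.1 N and contact force between large_lid and rack below 0.1 N and contact force between large_lid and hob below 0.1 N and linear speed of large_lid below 0.03 m/s and angular speed of large_lid below 0.2 rad/s and angle between saucepan's own z axis and vertical below 0.05 rad and distance of each of saucepan, small_lid from where it was at the start of the episode below 0.015 m and distance of each of pepper_mill, mug, jar from where it was at the start of the episode below 0.02 m); the arm keeps its last pose, push and grip.
It fails at once if the lid strikes or touches the saucepan (contact force between large_lid and saucepan above 0.5 N).
It fails at once if the smaller lid is disturbed (distance of small_lid from where it was at the start of the episode above 0.015 m).
It fails at once if the saucepan is shoved (distance of saucepan from where it was at the start of the episode above 0.015 m).
It fails at once if mill, mug or jar is disturbed (distance of any of pepper_mill, mug, jar from where it was at the start of the episode above 0.02 m).
It also fails if it takes over 54 s, if anything falls off the work surface, if the arm or the gripper's body presses on something with over 40 N, if the wrist force passes 120 N, or if a joint passes its speed limit or range.

## Working session

There is one attempt and no reset: what is moved stays moved. The work goes in short steps, Python scripts to look and compute and a tool call to move; the robot and the scene stay as the last step left them, time stands still between calls to the robot, and variables do not carry over. Pictures are saved under pics/ and viewed, at most 10 in all, crops included, and the job is handed in when it is done.

Besides the shell and the picture viewer there is one more tool, called after ">>>" by a JSON object that holds its "api" and its "payload", one argument or row to a line. step_arm: Moves the arm, as the interface text tells. Its arguments: {"type":"object","properties":{"moves":{"type":"array","items":{"type":"array","items":{"type":"array","items":{"type":"number"}}}},"force":{"type":"number"}},"required":["moves"]}

```bash
mkdir -p pics; ls
python3 - <<'E'
from plant import manip
import cv2,numpy as np
s=manip.state();print({k:np.round(v,3) for k,v in s.items()}, manip.grip_point_offset)
ims=[]
for c in("side","top"):
    im=manip.get_image(c);ims.append(im);cv2.imwrite(f"pics/{c}0.png",im[:,:,::-1])
    i=manip.camera_info(c);print(c,np.round(i["K"],1).tolist(),i["k1"],np.round(i["extrinsics"],3).tolist())
    for l in("large_lid","large_lid_center","large_lid_handle","small_lid","saucepan_rim","saucepan","rack","rack_ledge","hob","pepper_mill","mug","jar"):
        print(c,l,[(np.round(d["point"]).tolist(),round(d["conf"],2)) for d in manip.tip_of(l,c)])
E
```

```text
pics
{'time': np.float64(0.0), 'q': array([ 1.154,  0.478,  0.022,  1.556, -0.012,  1.109, -0.083]), 'qvel': array([ 0.   ,  0.001,  0.001,  0.001,  0.001, -0.001,  0.001]), 'tau': array([ 0.0000e+00, -5.8286e+01,  1.5350e+00, -2.7261e+01, -5.4000e-02,
        1.7000e-02,  0.0000e+00]), 'ee_pos': array([ 204.927, -642.496,  221.712]), 'eef_rot': array([-3.14 ,  0.   ,  0.309]), 'force': array([-0.564, -0.248, -0.202]), 'torque': array([ 0.011, -0.014, -0.008]), 'grip_force': np.float64(0.0), 'gripper_width': np.float64(1.003)} 18.700000000000003
side [[421.0, 0.0, 326.8], [0.0, 421.0, 195.7], [0.0, 0.0, 1.0]] -0.07563305570421242 [[-0.766, -0.5, 0.405, -0.273], [-0.643, 0.596, -0.481, 553.271], [-0.001, -0.629, -0.778, 1004.229], [0.0, 0.0, 0.0, 1.0]]
side large_lid [([642.0, 78.0, 25.0], 0.91), ([393.0, 366.0, -1.0], 0.9), ([670.0, 387.0, 2.0], 0.77), ([184.0, -295.0, 1.0], 0.61)]
side large_lid_center [([326.0, 410.0, -1.0], 0.93), ([263.0, -279.0, 0.0], 0.77), ([654.0, 144.0, 78.0], 0.71), ([750.0, 417.0, -6.0], 0.67)]
side large_lid_handle [([652.0, 116.0, 116.0], 0.72), ([260.0,
[... 964 characters left out ...]
, 409.0, 5.0], 0.78), ([657.0, 144.0, 80.0], 0.77), ([747.0, 417.0, -4.0], 0.67), ([257.0, -279.0, -1.0], 0.6)]
top large_lid_handle [([257.0, -274.0, 44.0], 0.87), ([748.0, 419.0, 40.0], 0.83), ([652.0, 122.0, 116.0], 0.71), ([323.0, 415.0, 46.0], 0.65)]
top small_lid [([467.0, 117.0, 30.0], 0.72)]
top saucepan_rim [([552.0, 100.0, 29.0], 0.71), ([588.0, -191.0, 111.0], 0.65)]
top saucepan [([588.0, -189.0, 46.0], 0.77)]
top rack [([568.0, 165.0, 1.0], 0.81)]
top rack_ledge [([550.0, 99.0, 29.0], 0.8)]
top hob [([551.0, -210.0, 2.0], 0.77)]
top pepper_mill [([773.0, 14.0, 2.0], 0.81)]
top mug [([580.0, 452.0, -3.0], 0.93), ([566.0, 168.0, -2.0], 0.16)]
top jar [([564.0, -458.0, 1.0], 0.86)]
```

Run:
```python
import cv2,numpy as np
from plant import manip
a=cv2.imread("pics/side0.png");b=cv2.imread("pics/top0.png")
i=manip.camera_info("side")
def px(i,p):
    T=np.linalg.inv(i["extrinsics"]);c=T[:3,:3]@p+T[:3,3];s=c[:2]/c[2];s=s*(1+i["k1"]*(s@s));return (i["K"]@[*s,1])[:2]
for n,p in dict(lidc=(655,144,79),hand=(652,119,116),brown1=(326,410,0),l2=(260,-278,0),l3=(750,417,0),pan=(586,-190,115)).items():
    print(n,*[np.round(px(manip.camera_info(c),np.array(p,float))) for c in("side","top")])
x=np.vstack([cv2.resize(a,(480,300)),cv2.resize(b,(480,300))]);cv2.imwrite("pics/v1.png",x)
u,v=px(i,np.array((655,144,79.)));u,v=int(u),int(v)
cv2.imwrite("pics/v2.png",cv2.resize(a[max(0,v-90):v+90,max(0,u-120):u+120],(800,600)))
```

```text
lidc [242. 199.] [278. 149.]
hand [248. 186.] [284. 147.]
brown1 [260. 358.] [203. 246.]
l2 [436. 198.] [400. 266.]
l3 [152. 259.] [206. 130.]
pan [337. 138.] [377. 167.]
```

View pics/v1.png

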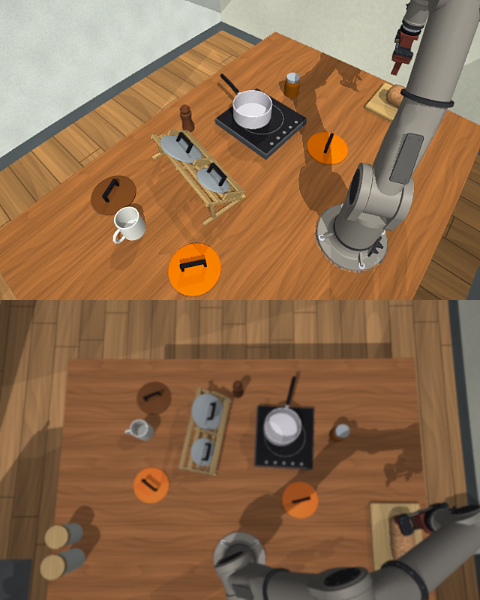

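View pics/v2.png

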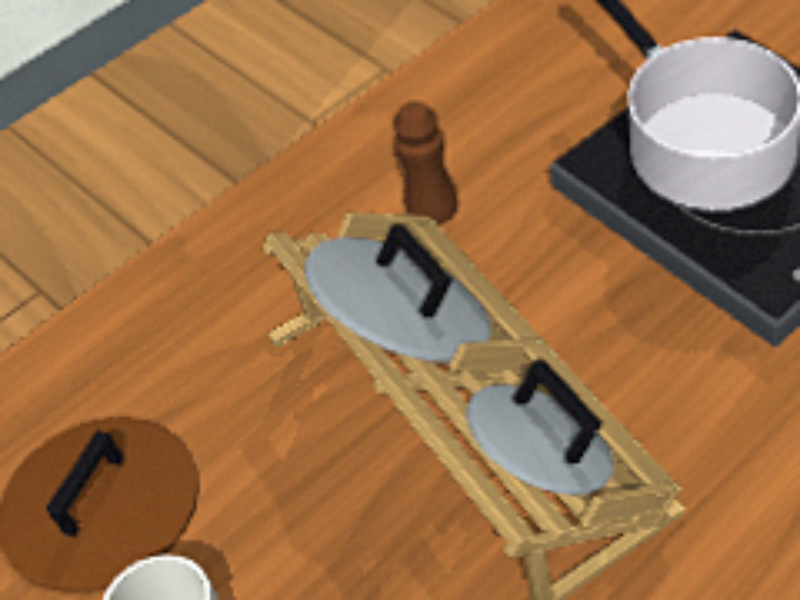

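The candidates in the side picture are the steel lid in the rack's far bay (242,199), the smaller steel lid in the near bay (~283,238), the orange discs at (260,358) and (436,198), and the brown disc at (152,259). The job means the steel lid at (242,199). It is the larger of the two in the rack, and the enlarged crop confirms this. The fit from its origin and slope puts the bar at about (651,118,115), which agrees with the network.

I'll move above it with the fingers partly open and the closing line up the slope.

>>> {"api": "step_arm", "payload": {
  "moves": [
    [[-0.18,65.6,-58.9,0,0.526],[-0.18,65.6,-58.9,0,0.526],[-0.18,65.6,-58.9,0,0.526],[-0.18,65.6,-58.9,0,0.526],[-0.18,65.6,-58.9,0,0.526],[-0.18,65.6,-58.9,0,0.526],[-0.18,65.6,-58.9,0,0.526],[-0.18,65.6,-58.9,0,0.526]]
  ]
}}

```text
time: 1.97
ee_pos: [373.9, -354.7, 223.0]
eef_rot: [3.141, -0.001, -0.217]
force: [0.7, -0.4, 0.6]
gripper_width: 0.439
grip_force: 0.0
```

```bash
cat > h.py <<'E'
import sys,numpy as np
from plant import manip
from scipy.spatial.transform import Rotation as R
def to(p,yaw=None):
    s=manip.state();r=R.from_euler("xyz",s["eef_rot"])
    d=r.inv().apply(np.array(p,float)-s["ee_pos"])/10
    y=0 if yaw is None else -((yaw-s["eef_rot"][2]+np.pi)%(2*np.pi)-np.pi)
    print("t",round(float(s["time"]),2),"pos",s["ee_pos"].round(1),"rot",s["eef_rot"].round(3),"q",s["q"].round(2),"w",round(float(s["gripper_width"]),3),"gf",round(float(s["grip_force"]),1),"F",s["force"].round(1),"-> cm",d.round(2),"turn",round(y,3))
if __name__=="__main__":
    a=[float(v) for v in sys.argv[1:]];to(a[:3],a[3] if len(a)>3 else None)
E
python3 h.py 651 118 220 -0.217
```

```text
t 1.97 pos [ 373.9 -354.7  223. ] rot [ 3.141e+00 -1.000e-03 -2.170e-01] q [ 0.65  0.21 -0.01  1.93  0.    0.99 -1.15] w 0.439 gf 0.0 F [ 0.7 -0.4  0.6] -> cm [ 16.86 -52.13   0.29] turn -0.0
```

>>> {"api": "step_arm", "payload": {
  "moves": [
    [[-0.18,16.8,-52.1,0.3,0],[-0.18,16.8,-52.1,0.3,0],[-0.18,16.8,-52.1,0.3,0],[-0.18,16.8,-52.1,0.3,0],[-0.18,16.8,-52.1,0.3,0],[-0.18,16.8,-52.1,0.3,0],[-0.18,16.8,-52.1,0.3,0],[-0.18,16.8,-52.1,0.3,0]]
  ]
}}

```text
time: 2.63
ee_pos: [542.3, -66.9, 221.2]
eef_rot: [3.142, -0.001, -0.217]
force: [0.4, -0.7, -0.1]
gripper_width: 0.417
grip_force: 0.0
```

```bash
python3 h.py 651 118 160 -0.217
```

```text
t 2.63 pos [542.3 -66.9 221.2] rot [ 3.142e+00 -1.000e-03 -2.170e-01] q [ 0.19  0.28 -0.21  1.86  0.07  1.01 -1.84] w 0.417 gf 0.0 F [ 0.4 -0.7 -0.1] -> cm [  6.62 -20.4    6.12] turn -0.0
```

>>> {"api": "step_arm", "payload": {
  "moves": [
    [[-0.18,6.6,-20.4,0,0],[-0.18,6.6,-20.4,0,0],[-0.18,6.6,-20.4,0,0],[-0.18,6.6,-20.4,0,0],[-0.18,6.6,-20.4,0,0],[-0.18,6.6,-20.4,6.1,0],[-0.18,6.6,-20.4,6.1,0],[-0.18,6.6,-20.4,6.1,0]]
  ]
}}

```text
time: 3.3
ee_pos: [646.9, 116.8, 154.6]
eef_rot: [3.138, 0.008, -0.215]
force: [-0.3, -0.5, -0.6]
gripper_width: 0.409
grip_force: 0.0
```

```bash
python3 h.py 651 118 105 -0.217
python3 - <<'E'
import cv2,numpy as np
from plant import manip
ims=[]
for c in("side","top"):
    im=manip.get_image(c)[:,:,::-1];i=manip.camera_info(c)
    for l in("large_lid_handle","large_lid_center","large_lid"):print(c,l,[(np.round(d["point"]).tolist(),round(d["conf"],2)) for d in manip.tip_of(l,c) if 560<d["point"][0]<720 and 0<d["point"][1]<250])
    u,v=((248,180) if c=="side" else (284,147))
    ims.append(cv2.resize(im[v-50:v+50,u-66:u+67],(400,300),interpolation=cv2.INTER_CUBIC))
cv2.imwrite("pics/v3.png",np.hstack(ims))
E
```

```text
t 3.3 pos [646.9 116.8 154.6] rot [ 3.138  0.008 -0.215] q [-0.09  0.53 -0.25  1.64  0.15  1.   -2.18] w 0.409 gf 0.0 F [-0.3 -0.5 -0.6] -> cm [ 0.41 -0.22  4.95] turn 0.002
side large_lid_handle [([652.0, 118.0, 115.0], 0.93)]
side large_lid_center [([654.0, 140.0, 78.0], 0.62)]
side large_lid [([639.0, 80.0, 26.0], 0.88)]
top large_lid_handle []
top large_lid_center [([656.0, 147.0, 81.0], 0.73)]
top large_lid []
```

View pics/v3.png

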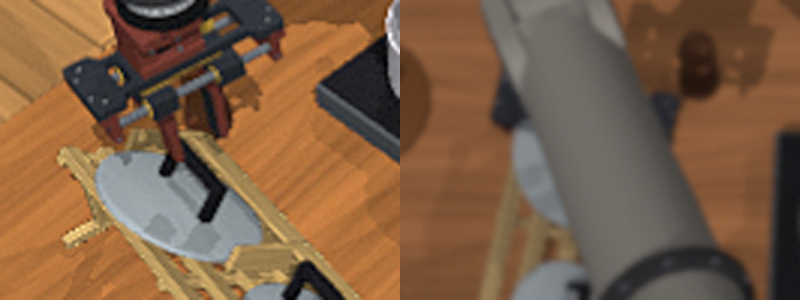

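The crop shows the two fingertips at about (175,155) and (215,120), straddling the bar from (180,155) to (215,205) at its far half. The networks still place the bar's middle at (652,118,115). I'll descend to TCP z of about 105.

>>> {"api": "step_arm", "payload": {
  "moves": [
    [[-0.18,0.4,-0.1,1,0],[-0.18,0.4,-0.1,2,0],[-0.18,0.4,-0.1,3,0],[-0.18,0.4,-0.1,3.8,0],[-0.18,0.4,-0.1,4.5,0],[-0.18,0.4,-0.1,4.9,0],[-0.18,0.4,-0.1,4.9,0]]
  ],
  "force": 5
}}

```text
time: 4.28
ee_pos: [653.2, 116.2, 109.3]
eef_rot: [3.141, 0.002, -0.217]
force: [0.3, -0.7, -0.7]
gripper_width: 0.409
grip_force: 0.0
```

```bash
python3 h.py 651 118 105 -0.217
```

```text
t 4.28 pos [653.2 116.2 109.3] rot [ 3.141e+00  2.000e-03 -2.170e-01] q [-0.1   0.59 -0.24  1.66  0.17  0.91 -2.19] w 0.409 gf 0.0 F [ 0.3 -0.7 -0.7] -> cm [-0.25 -0.13  0.43] turn -0.0
```

>>> {"api": "step_arm", "payload": {
  "moves": [
    [[-0.18,0,-0.1,0.4,0],[-0.18,0,-0.1,0.4,0],[-0.5,0,-0.1,0.4,0],[-0.7,0,-0.1,0.4,0],[-1,0,-0.1,0.4,0],[-1,0,-0.1,0.4,0],[-1,0,-0.1,0.4,0],[-1,0,-0.1,0.4,0]]
  ],
  "force": 10
}}

```text
time: 4.95
ee_pos: [654.6, 117.6, 107.2]
eef_rot: [-3.141, -0.001, -0.217]
force: [0.7, 0.5, 0.6]
gripper_width: 0.196
grip_force: 10.0
```

```bash
python3 h.py 651 118 105 -0.217
```

```text
t 4.95 pos [654.6 117.6 107.2] rot [-3.141e+00 -1.000e-03 -2.170e-01] q [-0.1   0.59 -0.24  1.66  0.17  0.91 -2.19] w 0.196 gf 10.0 F [0.7 0.5 0.6] -> cm [-0.36  0.04  0.22] turn -0.0
```

>>> {"api": "step_arm", "payload": {
  "moves": [
    [[-1,0,0,0,0],[-1,0,-0.4,-0.35,0],[-1,0,-0.8,-0.7,0],[-1,0,-1.2,-1.0,0],[-1,0,-1.7,-1.4,0],[-1,0,-2.2,-1.8,0],[-1,0,-2.7,-2.2,0],[-1,0,-2.8,-2.3,0]]
  ],
  "force": 18
}}

```text
time: 5.62
ee_pos: [660.8, 147.0, 130.9]
eef_rot: [-3.14, -0.001, -0.216]
force: [-0.2, -0.1, -4.2]
gripper_width: 0.194
grip_force: 18.0
```

```bash
python3 h.py 651 118 105 -0.217;  python3 - <<'E'
import cv2,numpy as np
from plant import manip
im=manip.get_image("side")[:,:,::-1]
for l in("large_lid_handle","large_lid_center","large_lid","small_lid"):print(l,[(np.round(d["point"]).tolist(),round(d["conf"],2)) for d in manip.tip_of(l,"side")])
cv2.imwrite("pics/v4.png",cv2.resize(im[110:270,160:373],(600,450),interpolation=cv2.INTER_CUBIC))
E
```

```text
t 5.62 pos [660.8 147.  130.9] rot [-3.14e+00 -1.00e-03 -2.16e-01] q [-0.14  0.58 -0.25  1.62  0.16  0.96 -2.23] w 0.194 gf 18.0 F [-0.2 -0.1 -4.2] -> cm [-0.34  3.04  2.58] turn 0.001
large_lid_handle [([661.0, 145.0, 139.0], 0.92), ([260.0, -277.0, 49.0], 0.82), ([750.0, 413.0, 42.0], 0.59)]
large_lid_center [([663.0, 172.0, 105.0], 0.87), ([750.0, 420.0, 0.0], 0.79), ([261.0, -276.0, -1.0], 0.71)]
large_lid [([649.0, 109.0, 53.0], 0.87), ([392.0, 366.0, -0.0], 0.75), ([181.0, -299.0, 1.0], 0.66), ([664.0, 172.0, 105.0], 0.53)]
small_lid [([464.0, 118.0, 29.0], 0.83)]
```

View pics/v4.png

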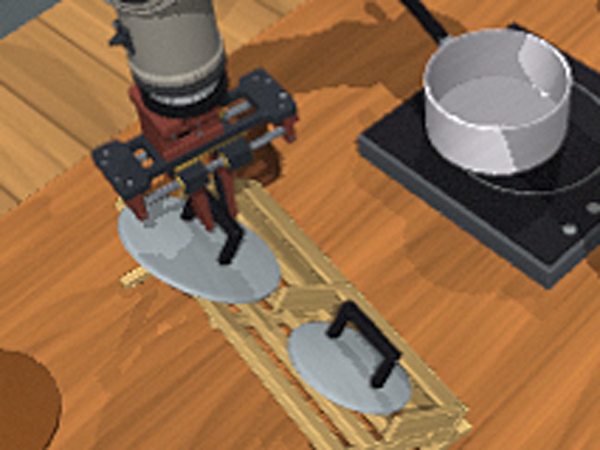

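The crop shows the large lid drawn about 33 mm up the slope, held by the bar at (230,230), and the small lid undisturbed at (350,365). Now I'll lift it straight up.

>>> {"api": "step_arm", "payload": {
  "moves": [
    [[-1,0,0,-1,0],[-1,0,0,-3,0],[-1,0,0,-6,0],[-1,0,0,-9,0],[-1,0,0,-12,0],[-1,0,0,-14,0],[-1,0,0,-15,0],[-1,0,0,-15,0]]
  ]
}}

```text
time: 6.53
ee_pos: [661.5, 144.9, 283.1]
eef_rot: [-3.139, -0.005, -0.218]
force: [1.2, -0.1, -3.7]
gripper_width: 0.195
grip_force: 18.0
```

```bash
python3 h.py 586 -190 280 -0.217;  python3 - <<'E'
import numpy as np
from plant import manip
for c in("side","top"):
  manip.get_image(c)
  for l in("large_lid_handle","large_lid_center","large_lid"):print(l,[(np.round(d["point"]).tolist(),round(d["conf"],2)) for d in manip.tip_of(l,c) if d["point"][2]>60])
E
```

```text
t 6.53 pos [661.5 144.9 283.1] rot [-3.139 -0.005 -0.218] q [-0.13  0.45 -0.26  1.47  0.12  1.24 -2.19] w 0.195 gf 18.0 F [ 1.2 -0.1 -3.7] -> cm [-0.14 34.33  0.23] turn -0.001
large_lid_handle [([658.0, 145.0, 293.0], 0.76)]
large_lid_center [([666.0, 166.0, 258.0], 0.67)]
large_lid [([651.0, 106.0, 204.0], 0.84)]
large_lid_handle []
large_lid_center []
large_lid []
```

```bash
python3 h.py 410 -450 283 -0.217
```

```text
t 6.93 pos [659.8 144.5 278.5] rot [ 3.141e+00  2.000e-03 -2.170e-01] q [-0.13  0.45 -0.26  1.47  0.12  1.23 -2.19] w 0.191 gf 18.0 F [-0.1 -1.1 -3.9] -> cm [-11.59  63.43  -0.37] turn -0.0
```

>>> {"api": "step_arm", "payload": {
  "moves": [
    [[-1,-0.4,2,-0.3,0],[-1,-0.9,5,-0.3,0],[-1,-1.5,8,-0.3,0],[-1,-2.0,11,-0.3,0],[-1,-2.6,14,-0.3,0],[-1,-3.1,17,-0.3,0],[-1,-3.6,20,-0.3,0],[-1,-4.2,23,-0.3,0]]
  ]
}}

```text
time: 7.6
ee_pos: [569.0, -72.2, 282.6]
eef_rot: [3.142, 0.0, -0.217]
force: [1.5, -0.2, -4.4]
gripper_width: 0.192
grip_force: 18.0
```

>>> {"api": "step_arm", "payload": {
  "moves": [
    [[-1,-0.5,3,0,0],[-1,-1.1,6,0,0],[-1,-1.6,9,0,0],[-1,-2.2,12,0,0],[-1,-2.7,15,0,0],[-1,-3.3,18,0,0],[-1,-3.8,21,0,0],[-1,-4.3,23,0,0]]
  ]
}}

```text
time: 8.27
ee_pos: [476.5, -289.5, 282.7]
eef_rot: [3.14, 0.0, -0.22]
force: [0.3, -0.8, -3.6]
gripper_width: 0.191
grip_force: 18.0
```

```bash
python3 h.py 410 -450 120 -0.217
```

```text
t 8.27 pos [ 476.5 -289.5  282.7] rot [ 3.14  0.   -0.22] q [ 0.49  0.23 -0.07  1.76  0.02  1.14 -1.37] w 0.191 gf 18.0 F [ 0.3 -0.8 -3.6] -> cm [-2.98 17.09 16.29] turn -0.003
```

>>> {"api": "step_arm", "payload": {
  "moves": [
    [[-1,-0.5,3,0,0],[-1,-1.0,6,0,0],[-1,-1.5,9,0,0],[-1,-2.0,12,1,0],[-1,-2.5,14.5,4,0],[-1,-3,16.5,7,0],[-1,-3,17.1,10,0],[-1,-3,17.1,13,0]]
  ]
}}

```text
time: 8.93
ee_pos: [410.2, -449.5, 151.4]
eef_rot: [3.14, -0.0, -0.221]
force: [0.7, -0.4, -4.3]
gripper_width: 0.193
grip_force: 18.0
```

>>> {"api": "step_arm", "payload": {
  "moves": [
    [[-1,0,0,2,0],[-1,0,0,3.0,0],[-1,0,0,3.3,0],[-1,0,0,3.3,0]]
  ]
}}

```text
time: 9.27
ee_pos: [412.2, -446.6, 119.7]
eef_rot: [-3.141, 0.0, -0.217]
force: [0.2, 0.9, -3.6]
gripper_width: 0.192
grip_force: 18.0
```

```bash
python3 h.py 410 -450 80 -0.217;  python3 - <<'E'
import cv2,numpy as np
from plant import manip
im=manip.get_image("side")[:,:,::-1]
for l in("large_lid_handle","large_lid_center","large_lid"):print(l,[(np.round(d["point"]).tolist(),round(d["conf"],2)) for d in manip.tip_of(l,"side")])
cv2.imwrite("pics/v5.png",cv2.resize(im[40:260,340:633],(600,450),interpolation=cv2.INTER_CUBIC))
E
```

```text
t 9.27 pos [ 412.2 -446.6  119.7] rot [-3.141  0.    -0.217] q [ 0.71  0.48  0.01  1.81 -0.01  0.85 -1.06] w 0.192 gf 18.0 F [ 0.2  0.9 -3.6] -> cm [-0.14  0.38  3.97] turn 0.0
large_lid_handle [([410.0, -448.0, 128.0], 0.83), ([259.0, -279.0, 48.0], 0.8), ([568.0, 167.0, -2.0], 0.66), ([752.0, 414.0, 43.0], 0.62), ([328.0, 416.0, 51.0], 0.56)]
large_lid_center [([263.0, -278.0, -0.0], 0.94), ([415.0, -424.0, 94.0], 0.82), ([324.0, 410.0, -0.0], 0.72), ([753.0, 420.0, 2.0], 0.69), ([586.0, -188.0, 38.0], 0.53)]
large_lid [([401.0, -487.0, 40.0], 0.8), ([388.0, 366.0, -4.0], 0.77), ([669.0, 388.0, -1.0], 0.67)]
```

View pics/v5.png

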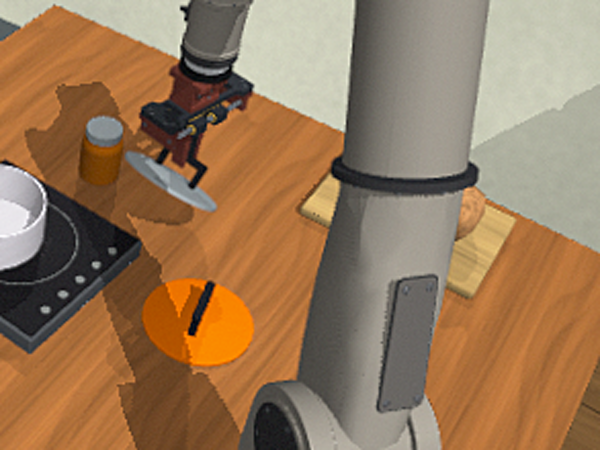

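The crop shows the lid held tilted over free worktop at about (170,180), with the jar at (103,150) and the hob edge at (140,240). I'll shift away from the hob, then press the low edge onto the worktop so the lid turns level about the bar.

>>> {"api": "step_arm", "payload": {
  "moves": [
    [[-1,0,2,0,0],[-1,0,4.0,1,0],[-1,0,4.5,2.2,0],[-1,0,4.5,3.2,0],[-1,0,4.5,3.8,0],[-1,0,4.3,4.2,0],[-1,0,3.8,4.5,0],[-1,0,3.2,4.9,0]]
  ],
  "force": 12
}}

```text
time: 10.13
ee_pos: [405.8, -477.0, 70.9]
eef_rot: [-3.141, -0.001, -0.217]
force: [1.1, -1.2, -3.2]
gripper_width: 0.157
grip_force: 12.0
```

```bash
python3 h.py 410 -450 37 -0.217
```

```text
t 10.13 pos [ 405.8 -477.    70.9] rot [-3.141e+00 -1.000e-03 -2.170e-01] q [ 0.76  0.57  0.01  1.8  -0.01  0.78 -1.01] w 0.157 gf 12.0 F [ 1.1 -1.2 -3.2] -> cm [-0.17 -2.72  3.39] turn 0.0
```

Run:
```python
import cv2,numpy as np
from plant import manip
im=manip.get_image("side")[:,:,::-1]
for l in("large_lid_handle","large_lid_center","large_lid"):print(l,[(np.round(d["point"]).tolist(),round(d["conf"],2)) for d in manip.tip_of(l,"side") if d["point"][1]<-380])
cv2.imwrite("pics/v6.png",cv2.resize(im[80:180,373:506],(600,450),interpolation=cv2.INTER_CUBIC))
```

```text
large_lid_handle [([404.0, -479.0, 73.0], 0.61)]
large_lid_center [([407.0, -482.0, 30.0], 0.85)]
large_lid [([384.0, -560.0, 28.0], 0.76)]
```

View pics/v6.png

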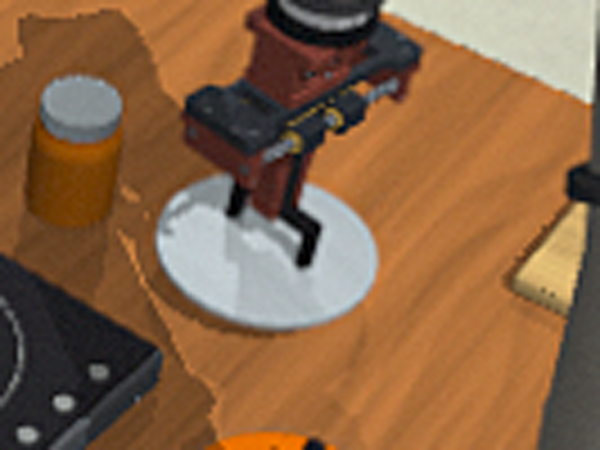

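The lid now hangs level (rim ellipse around (265,250)), but the bar sits near the fingertips. I'll set it down and regrip deeper.

>>> {"api": "step_arm", "payload": {
  "moves": [
    [[-1,0,0,0.8,0],[-1,0,0,1.6,0],[-1,0,0,2.2,0],[-1,0,0,2.6,0],[-1,0,0,2.8,0],[-1,0,0,2.8,0]]
  ]
}}

```text
time: 10.83
ee_pos: [404.7, -477.9, 42.3]
eef_rot: [-3.141, 0.001, -0.217]
force: [0.2, 1.2, -4.1]
gripper_width: 0.156
grip_force: 12.0
```

```bash
python3 h.py 405 -478 30 -0.217
```

```text
t 10.83 pos [ 404.7 -477.9   42.3] rot [-3.141e+00  1.000e-03 -2.170e-01] q [ 0.76  0.61  0.01  1.81 -0.01  0.73 -1.01] w 0.156 gf 12.0 F [ 0.2  1.2 -4.1] -> cm [0.03 0.01 1.23] turn -0.0
```

>>> {"api": "step_arm", "payload": {
  "moves": [
    [[-1,0,0,0.2,0],[-1,0,0,0.4,0],[-1,0,0,0.6,0],[-1,0,0,0.6,0]]
  ]
}}

```text
time: 11.17
ee_pos: [406.9, -478.7, 39.5]
eef_rot: [3.14, -0.004, -0.217]
force: [-1.1, 3.9, 11.9]
gripper_width: 0.157
grip_force: 12.0
```

>>> {"api": "step_arm", "payload": {
  "moves": [
    [[-0.4,0,0,0,0],[-0.4,0,0,0,0],[-0.4,0,0,0,0],[-0.4,0,0,0.3,0],[-0.4,0,0,0.6,0],[-0.4,0,0,0.9,0],[-0.4,0,0,0.9,0]]
  ]
}}

```text
time: 11.75
ee_pos: [404.6, -477.5, 26.8]
eef_rot: [-3.141, 0.001, -0.217]
force: [-0.1, 0.6, 0.1]
gripper_width: 0.299
grip_force: 0.0
```

>>> {"api": "step_arm", "payload": {
  "moves": [
    [[-1,0,0,0,0],[-1,0,0,0,0],[-1,0,0,0,0],[-1,0,0,0,0],[-1,0,0,0,0],[-1,0,0,0,0]]
  ],
  "force": 35
}}

```text
time: 12.25
ee_pos: [405.1, -478.1, 27.8]
eef_rot: [3.141, -0.0, -0.217]
force: [-0.2, -0.9, -2.6]
gripper_width: 0.152
grip_force: 35.0
```

```bash
python3 h.py 405 -478 250 -0.217
python3 - <<'E'
import numpy as np
from plant import manip
manip.get_image("side")
for l in("large_lid_handle","large_lid_center","large_lid"):print(l,[(np.round(d["point"]).tolist(),round(d["conf"],2)) for d in manip.tip_of(l,"side") if d["point"][1]<-380])
E
```

```text
t 12.25 pos [ 405.1 -478.1   27.8] rot [ 3.141 -0.    -0.217] q [ 0.76  0.63  0.01  1.81 -0.01  0.7  -1.01] w 0.152 gf 35.0 F [-0.2 -0.9 -2.6] -> cm [-1.000e-02 -0.000e+00 -2.222e+01] turn -0.0
large_lid_handle [([402.0, -479.0, 46.0], 0.63)]
large_lid_center [([400.0, -482.0, -0.0], 0.86)]
large_lid [([382.0, -560.0, -3.0], 0.65)]
```

>>> {"api": "step_arm", "payload": {
  "moves": [
    [[-1,0,0,-1,0],[-1,0,0,-3,0],[-1,0,0,-6,0],[-1,0,0,-9.5,0],[-1,0,0,-13,0],[-1,0,0,-16.5,0],[-1,0,0,-19,0],[-1,0,0,-20.5,0]]
  ]
}}

```text
time: 13.12
ee_pos: [405.6, -478.5, 237.2]
eef_rot: [3.139, -0.004, -0.217]
force: [1.3, -0.3, -4.6]
gripper_width: 0.155
grip_force: 35.0
```

```bash
python3 h.py 589 -188 233 -0.217
python3 - <<'E'
import numpy as np
from plant import manip
for c in("side","top"):
  manip.get_image(c)
  for l in("large_lid_handle","large_lid_center","large_lid","saucepan_rim","saucepan"):print(c,l,[(np.round(d["point"]).tolist(),round(d["conf"],2)) for d in manip.tip_of(l,c) if d["point"][1]<-100 and d["point"][0]>350])
E
```

```text
t 13.12 pos [ 405.6 -478.5  237.2] rot [ 3.139 -0.004 -0.217] q [ 0.75  0.38  0.03  1.66 -0.01  1.09 -1.01] w 0.155 gf 35.0 F [ 1.3 -0.3 -4.6] -> cm [ 11.64 -32.32   0.39] turn -0.0
side large_lid_handle [([403.0, -479.0, 255.0], 0.83)]
side large_lid_center [([403.0, -483.0, 206.0], 0.92)]
side large_lid [([384.0, -562.0, 207.0], 0.59)]
side saucepan_rim [([582.0, -189.0, 115.0], 0.75)]
side saucepan [([586.0, -190.0, 35.0], 0.76), ([551.0, -206.0, 0.0], 0.27)]
top large_lid_handle []
top large_lid_center [([401.0, -477.0, 203.0], 0.66)]
top large_lid [([384.0, -560.0, 203.0], 0.96)]
top saucepan_rim [([588.0, -191.0, 111.0], 0.59)]
top saucepan [([590.0, -191.0, 45.0], 0.92)]
```

>>> {"api": "step_arm", "payload": {
  "moves": [
    [[-1,0.7,-2,0,0],[-1,1.8,-5,0,0],[-1,2.9,-8,0,0],[-1,4.2,-11.5,0,0],[-1,5.5,-15,0,0],[-1,6.8,-18.5,0,0],[-1,8.0,-22,0,0],[-1,9.1,-25,0,0]]
  ]
}}

```text
time: 14.38
ee_pos: [549.1, -250.7, 232.8]
eef_rot: [-3.141, -0.0, -0.216]
force: [0.7, 0.4, -4.8]
gripper_width: 0.157
grip_force: 35.0
```

>>> {"api": "step_arm", "payload": {
  "moves": [
    [[-1,1.1,-3,0,0],[-1,2.0,-5.5,0,0],[-1,2.5,-6.8,0,0],[-1,2.7,-7.3,0,0],[-1,2.7,-7.3,0,0],[-1,2.7,-7.3,0,0]]
  ]
}}

```text
time: 14.88
ee_pos: [589.0, -190.1, 232.6]
eef_rot: [3.14, 0.001, -0.219]
force: [-0.2, -0.5, -4.0]
gripper_width: 0.157
grip_force: 35.0
```

```bash
python3 h.py 590 -189 233 -0.217
python3 - <<'E'
import cv2,numpy as np
from plant import manip
ims=[]
for c in("side","top"):
  im=manip.get_image(c)[:,:,::-1]
  for l in("large_lid_handle","large_lid_center","large_lid","saucepan_rim","saucepan","small_lid"):print(c,l,[(np.round(d["point"]).tolist(),round(d["conf"],2)) for d in manip.tip_of(l,c) if d["point"][0]>400])
  u,v=((337,125) if c=="side" else (377,167))
  ims.append(cv2.resize(im[v-75:v+75,u-100:u+100],(400,300)))
cv2.imwrite("pics/v7.png",np.hstack(ims))
E
```

```text
t 14.88 pos [ 589.  -190.1  232.6] rot [ 3.14e+00  1.00e-03 -2.19e-01] q [ 0.28  0.38 -0.1   1.68  0.04  1.09 -1.62] w 0.157 gf 35.0 F [-0.2 -0.5 -4. ] -> cm [ 0.07 -0.13 -0.04] turn -0.002
side large_lid_handle [([751.0, 415.0, 45.0], 0.88), ([591.0, -192.0, 248.0], 0.64)]
side large_lid_center [([747.0, 418.0, -1.0], 0.88), ([586.0, -193.0, 205.0], 0.85)]
side large_lid [([670.0, 388.0, 0.0], 0.9), ([566.0, -273.0, 202.0], 0.77), ([566.0, -456.0, 2.0], 0.27)]
side saucepan_rim [([588.0, -188.0, 115.0], 0.64), ([587.0, -190.0, 40.0], 0.55)]
side saucepan [([586.0, -188.0, 40.0], 0.77)]
side small_lid [([461.0, 119.0, 31.0], 0.98), ([586.0, -186.0, 115.0], 0.54), ([568.0, -273.0, 203.0], 0.24), ([566.0, -457.0, 4.0], 0.22)]
top large_lid_handle [([588.0, -184.0, 250.0], 0.92), ([746.0, 421.0, 43.0], 0.9), ([553.0, 101.0, 28.0], 0.57)]
top large_lid_center [([588.0, -189.0, 202.0], 0.95), ([746.0, 417.0, -1.0], 0.84), ([554.0, -210.0, 1.0], 0.58)]
top large_lid [([674.0, 386.0, 2.0], 0.83)]
top saucepan_rim []
top saucepan [([590.0, -192.0, 44.0], 0.74), ([569.0, 167.0, -2.0], 0.56), ([550.0, 101.0, 28.0], 0.24)]
top small_lid [([466.0, 115.0, 30.0], 0.7)]
```

View pics/v7.png

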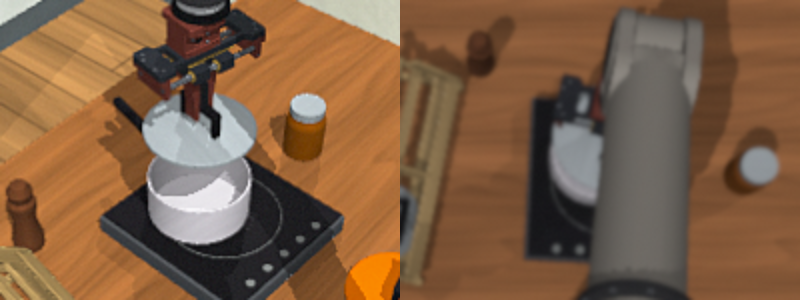

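The picture shows the lid level at (200,130), centred over the saucepan at (200,200). The underside is about 89 mm above the rim and within a few mm of centre. I'll let it settle, then hand in.

>>> {"api": "step_arm", "payload": {
  "moves": [
    [[-1,0,0,0,0],[-1,0,0,0,0],[-1,0,0,0,0],[-1,0,0,0,0]]
  ]
}}

```text
time: 15.92
ee_pos: [589.9, -188.0, 232.8]
eef_rot: [3.142, 0.0, -0.217]
force: [-0.3, -0.1, -3.9]
gripper_width: 0.153
grip_force: 35.0
```

```bash
python3 -c "
from plant import manip
print(manip.close_job())"
```

```text
the job is handed in; nothing more can be done
None
```

I handed the job in with the large lid held level, centred to within a few millimetres over the saucepan and about 89 mm above its rim; the hand-in gave no verdict back.

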